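# Turn the upside-down lid over and close the sample box with it

## Robot

A 6-joint arm with a two-finger parallel gripper is mounted at the origin on a cart in front of the work surface, level with it; the furniture and walls round the work are solid. World frame = base frame: x ahead of the robot, y to its left, z up, the work surface at z = 0. Lengths are in m, angles in rad, forces in N, time in s.
With the tool pointing down it reaches from about 0.35 to 0.85 m from the base axis. Payload 8.1 kg.
Tool frame: the origin (TCP) lies midway between the tips of the shut fingers; the grasp point (between the pads) lies bot.pinch_z behind it (bot.pinch_z is the distance from the TCP to the grasp point, in m); z points along the fingers, y is the line along which they close (so a half turn about z gives the same grasp; the last joint's range is limited). The gripper opens to 85 mm and grips with 20 to 120 N. Pads are 22 mm wide; open, the fingers measure 114 mm over their backs; the gripper's body (76 mm by 85 mm) begins 54 mm behind the grasp point. The pads swing forward as they close: fully open they stand 13 mm farther back than shut.
Start: joints at [-1.334, 0.13, 1.488, -0, 1.523, -0.085], TCP at [0.19, -0.569, 0.231] pointing down, gripper open.
Joint ranges: [-2.96, 2.96], [-0.89, 2.26], [0.02, 2.5], [-1.34, 4.48], [0, 2.73], [-2.66, 2.66]. Speed limits (rad/s): [2.39, 2.39, 2.79, 3.14, 3.14, 3.14].

## Interface

Orientations are given as a unit quaternion [x, y, z, w].
In Python, from workcell import bot gives the robot as it stands. The module is installed in compiled form; this text tells all that it offers.
- The arm moves only by the shell command python3 -m inch 'ROWS' [FORCE]. ROWS is a JSON object of lists of equal length, an entry for each row: "delta_pos": the shift along the world's x, y, z in cm, a list of three; "turn": the turn, a rotation vector about the world's x, y, z in rad, a list of three; "jaw": the closure in counts, from 0 (fully open) to 255 (shut). In form: {"delta_pos": [[x, y, z], ...], "turn": [[wx, wy, wz], ...], "jaw": [jaw, ...]}. A call has 1 to 20 rows; each row is the pose to reach, as a shift and turn from the pose commanded when the call began; what a row does not reach only later rows make up. A row lasts 1/8 s, in which the tool goes at most 62.5 mm and 10.7 degrees, less where a joint would pass 70% of its speed; a pose out of reach is approached as far as the arm can. A call with a gripper value outside its range is refused whole. The fingers move at their own pace and stop on an object; FORCE is the grip in N (left out, the last holds). Time passes only in rows, so rows that repeat a pose let the fingers close. It gives the time, the measured TCP pose, the force, the opening and the grip force at its end, in the units of the state.
- bot.get_state(): the state, without advancing time (a new reading comes with each control period).
- bot.grab_frame(name): name is "scene" or "side" or "wrist"; returns (picture, depth): 400x640x3 uint8, red, green, blue; 400x640 float32, m along the optical axis (not along the pixel's ray), 0 where there is no reading.
- bot.camera_model(name): a dict with "fovy" (degrees; the focal length in pixels is half the picture's height over the tangent of half this angle, whatever the lens; pixels are square), "cx", "cy" (the principal point, pixels), "cam_to_world" (4x4, takes a point from camera to world coordinates). Camera axes: x right, y down, z forward; pixel columns grow to the right and rows downward; lengths in m; the calibration is good to about 2 mm. A picture is of the moment at which its call begins: read the wrist's pose just before it. camera_model takes no time and is no camera call; for the wrist camera it gives the pose at the moment of the call.
- bot.close_job(): hands the job in; it is judged then, once.
Trained networks look in the newest picture that a camera, given by its name, has taken for a name from the list of things; names that differ only in an ending like _2 or _b are one class to them, and where a whole thing is asked for, a point or a joint stands for the part that bears it (a point fixed in the world has none). Each returns a list of dicts, best first, with "conf" (0 to 1); they miss things now and then, are a little off and sometimes report something else, mostly with a low value. They report only what shows in the picture. A call takes as long as a camera call.
- bot.look_for(thing, camera): "bbox" ([left, top, width, height] in pixels, round what is visible of it).
- bot.outline_of(thing, camera): "pixels" (400x640 bool, what is visible of it) and "bbox" ([left, top, width, height] in pixels, round what is visible of it).
The state is a dict: "time_s": time; "joints": joint angles; "qvel": joint speeds; "effort": joint torques, N m; "ee_pos": TCP position; "orientation": TCP orientation; "contact_force": force on the tool from outside, world axes, zero at the start; "moment": the same for the moment, N m; "opening": finger opening in m; "finger_force": force on a finger pad.
Only numpy, scipy, OpenCV 4.12 (cv2) and the standard library are available. Lean on these libraries where they do the work, as an engineer would, in place of code of your own. Each camera call takes 0.05 s, during which the arm holds its last target. There are 200 camera calls.

## Task

The blue lid of the white sample box was left upside down on the drying mat, standing on its handle. Tip it over so that the handle is on top, then close the box with it: the cut-out in the lid goes round the orange spoon that leans out of the box, and the lid lies flush on the rim all round. Leave the box and the three tins standing where they are.

Things in the scene. Friction and masses are not known exactly. Their poses are not given: they have to be found in the camera images.
- lid: Blue rectangular lid, about 140 g. Origin: centre of the plate's underside. Plate 112 (x) x 76 (y) x 4 mm; +z points out of the handle side, so z points down while it lies upside down on the handle's flat top (on a fixed 1 mm grey drying mat, origin 41 mm above the worktop). Grey seal frame 96 x 60 mm stands 9 mm out of the underside. Cut-out 24 mm wide (y), 20 mm deep in the middle of the -x end.
- lid_handle (a point): Middle of the lid's bridge handle, 35.5 mm from the origin along lid z. The grip bar is 60 mm long (lid x), 20 mm wide (lid y), 9 mm thick, its flat top 40 mm from the origin; two posts (18 mm wide, 12 mm long, centred 23 mm either side of the middle) join it to the plate. Pressed down near one long edge, the upside-down lid rocks over the bar's edge and comes to rest leaning on that edge.
- lid_cutout (a point): Point in the lid's cut-out, level with the plate's underside, 47.5 mm from the origin towards lid -x. With the lid home it lies on spoon_rim.
- sample_box: White open box, about 0.7 kg, standing loose: 108 (x) x 72 (y) x 55 mm high, walls 3.5 mm, inside 101 x 65 mm (the lid's seal frame has 2.5 mm play each side; with the lid home its origin lies 55 mm over the box's). Origin: centre of the underside. Fixed in it: two vials, well below the rim, and a flat orange spoon that leans out over the middle of the -x end.
- spoon_rim (a point): Middle of the spoon handle where it passes the level of the box rim (55 mm up), 47.5 mm from the box centre towards box -x. The handle, 12 mm wide (box y) and 5 mm thick, slopes outwards at 60 degrees and ends 94 mm above the worktop, 72 mm from the box centre. It is fixed in the box.
- microwave: Beige microwave oven, does not move. Origin: on the worktop, under its middle. Front at its x = -0.12 m (knobs and door handle stand up to 50 mm further out), back at x = +0.155, sides at y = +-0.22, top 0.263 m high.
- moisture_analyser: Moisture analyser, does not move. Origin: on the worktop. Base from its x = -0.18 to +0.18 m, y = +-0.103, up to 0.082 m high; its open lid stands up at x = +0.14 to +0.25, y = +-0.09, 0.27 m high.
- green_tin: Round dark green tin, 57 mm across, 66 mm high, standing loose near the work; bystander. Origin: centre of its underside.
- silver_tin: Round pale grey tin, 64 mm across, 48 mm high, standing loose near the work; bystander. Origin: centre of its underside.
- cream_tin: Round cream tin, 62 mm across, 70 mm high, standing loose near the work; bystander. Origin: centre of its underside.

How it is judged:
By the outcome, as a careful person would: the job done as asked, in the order asked, and still so for the second after the job is handed in, with the robot touching nothing.
It also fails if it takes over 54 s, if anything falls off the work surface, if the arm or the gripper's body presses on something with over 40 N, if the wrist force passes 120 N, or if a joint passes its speed limit or range.

## Working session

There is one attempt and no reset: what is moved stays moved. The work goes in short steps, Python scripts to look and compute and a shell command to move; the robot and the scene stay as the last step left them, time stands still between calls to the robot, and variables do not carry over. Pictures are saved under pics/ and viewed, at most 10 in all, crops included, and the job is handed in when it is done.

```bash
mkdir -p pics; ls; cat > h.py <<'E'
from workcell import bot
import numpy as np, cv2
from scipy.spatial.transform import Rotation as R
def cloud(cam):
    m=bot.camera_model(cam); p,d=bot.grab_frame(cam)
    f=200/np.tan(np.radians(m["fovy"])/2)
    v,u=np.mgrid[:400,:640]
    P=np.stack([(u-m["cx"])/f*d,(v-m["cy"])/f*d,d],-1)
    T=np.array(m["cam_to_world"]); return p,d,P@T[:3,:3].T+T[:3,3]
def save(n,p): cv2.imwrite("pics/"+n+".png",p[:,:,::-1])
E
python3 - <<'E'
from h import *
s=bot.get_state(); print(s["time_s"],s["ee_pos"],s["orientation"],s["opening"],bot.pinch_z)
ims=[]
for c in("scene","side"):
    p,d,P=cloud(c); ims.append(p); print(c,np.array(bot.camera_model(c)["cam_to_world"]).round(2).tolist())
    for t in["lid","sample_box","spoon_rim","green_tin","silver_tin","cream_tin","microwave","moisture_analyser"]:
        r=bot.outline_of(t,c)
        if r:
            q=P[r[0]["pixels"]&(d>0)]; print(c,t,round(r[0]["conf"],2),r[0]["bbox"],np.percentile(q,[2,50,98],axis=0).round(3).tolist() if len(q) else None)
save("a",cv2.resize(np.vstack(ims),(480*1,600)))
E
```

```text
pics
0.0 [ 0.18965504 -0.56864032  0.23023195] [ 9.87081213e-01  1.60217910e-01 -8.32437794e-05 -9.45003517e-04] 0.08536679538808381 0.0187
scene [[-0.58, -0.56, 0.59, -0.02], [-0.81, 0.42, -0.41, 0.57], [-0.02, -0.71, -0.7, 0.78], [0.0, 0.0, 0.0, 1.0]]
scene lid 0.94 [334.7, 215.7, 47.6, 26.7] [[0.424, 0.067, 0.004], [0.468, 0.12, 0.042], [0.519, 0.176, 0.051]]
scene sample_box 0.89 [312.8, 150.6, 45.0, 43.8] [[0.646, -0.025, -0.0], [0.685, 0.031, 0.031], [0.77, 0.088, 0.057]]
scene spoon_rim 0.62 [313.8, 152.1, 42.1, 36.6] [[0.646, -0.022, 0.003], [0.683, 0.029, 0.032], [0.723, 0.089, 0.057]]
scene green_tin 0.63 [321.6, 268.1, 26.9, 44.3] [[0.346, 0.248, 0.002], [0.363, 0.279, 0.064], [0.397, 0.299, 0.068]]
scene cream_tin 0.97 [345.0, 118.5, 18.4, 33.6] [[0.756, -0.151, -0.0], [0.773, -0.099, 0.05], [0.818, -0.08, 0.072]]
side [[-0.39, -0.44, 0.81, -0.54], [-0.92, 0.2, -0.33, 0.61], [-0.02, -0.88, -0.48, 0.72], [0.0, 0.0, 0.0, 1.0]]
side lid 0.98 [327.5, 210.0, 32.7, 21.3] [[0.424, 0.068, 0.003], [0.467, 0.121, 0.039], [0.515, 0.174, 0.049]]
side sample_box 0.63 [320.2, 174.0, 40.7, 27.6] [[0.644, -0.022, -0.002], [0.656, 0.035, 0.032], [0.727, 0.09, 0.057]]
side spoon_rim 0.77 [320.2, 175.4, 37.6, 26.9] [[0.644, -0.02, 0.001], [0.656, 0.036, 0.033], [0.723, 0.089, 0.054]]
side green_tin 0.88 [293.5, 236.9, 26.4, 32.1] [[0.344, 0.238, -0.002], [0.354, 0.278, 0.045], [0.457, 0.3, 0.066]]
side cream_tin 0.77 [353.3, 151.8, 22.2, 26.2] [[0.754, -0.138, -0.002], [0.767, -0.101, 0.041], [0.858, -0.081, 0.069]]
```

```bash
python3 - <<'E'
from h import *
p,_,_=cloud("scene"); q,_,_=cloud("side")
save("b",np.vstack([cv2.resize(p[80:330,180:513],(799,600))[:,:]])) 
save("c",cv2.resize(p,(640,400)))
E
```

```text
(no output)
```

View pics/b.png

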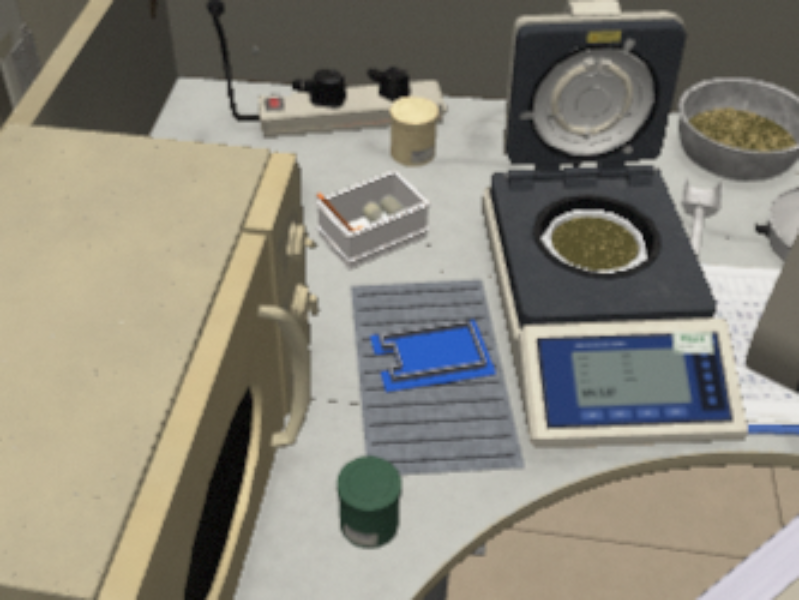

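View pics/a.png

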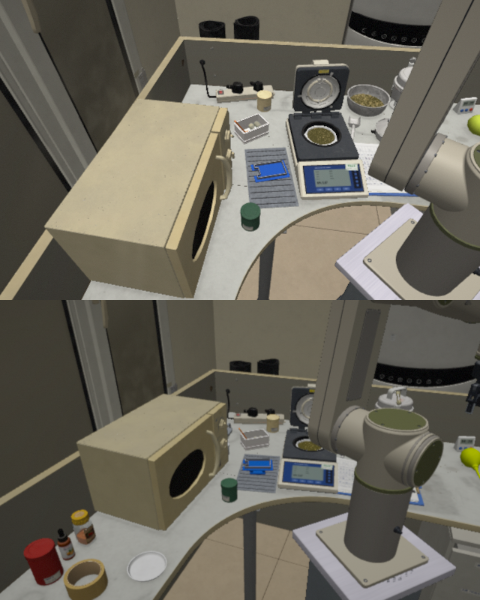

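```bash
python3 - <<'E'
from h import *
H=np.full((400,600),-0.02); C=np.zeros((400,600,3),np.uint8)
for c in("scene","side"):
    p,d,P=cloud(c); m=(d>0)&(P[...,2]<0.35)&(P[...,2]>-.02); q=P[m]; k=p[m]
    o=np.argsort(q[:,2]); q=q[o];k=k[o]
    r=((1.0-q[:,0])/.002).astype(int); s=((0.5-q[:,1])/.002).astype(int)
    g=(r>=0)&(r<400)&(s>=0)&(s<600); q,k,r,s=q[g],k[g],r[g],s[g]
    up=q[:,2]>H[r,s]; H[r[up],s[up]]=q[up,2]; C[r[up],s[up]]=k[up]
for i in range(0,400,50): cv2.putText(C,f"{1-i*.002:.1f}",(0,i+5),0,.35,(255,0,0)); C[i,::10]=(255,0,0)
for j in range(0,600,50): cv2.putText(C,f"{.5-j*.002:.1f}",(j,395),0,.35,(255,0,0)); C[::10,j]=(255,0,0)
save("top",C)
T=np.array(bot.camera_model("wrist")["cam_to_world"]);m=bot.camera_model("wrist"); print(T.round(3).tolist(),m["fovy"],m["cx"],m["cy"])
print(R.from_quat(bot.get_state()["orientation"]).as_matrix().round(3).tolist())
E
```

```text
[[0.316, -0.914, -0.253, 0.253], [-0.949, -0.305, -0.084, -0.548], [-0.0, 0.266, -0.964, 0.374], [0.0, 0.0, 0.0, 1.0]] 64.41107344179981 319.08238712813164 200.48802441041383
[[0.949, 0.316, -0.0], [0.316, -0.949, 0.0], [-0.0, -0.0, -1.0]]
```

View pics/top.png

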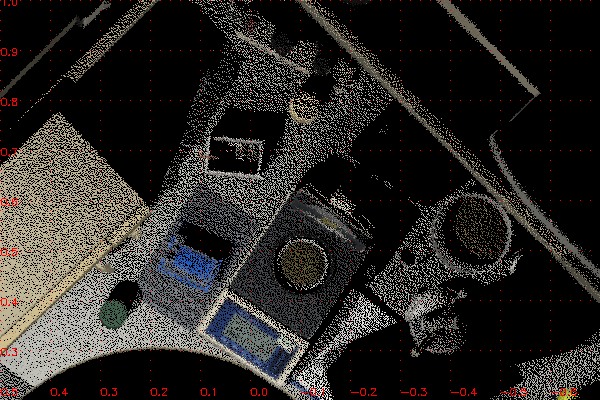

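```bash
python3 -m inch '{"delta_pos":[[0,0,6],[0,0,10],[6,12,10],[12,24,10],[18,36,10],[25,48,10],[30,60,10],[33,65,10],[33,65,10],[33,65,10],[33,65,10],[33,65,10],[33,65,10],[33,65,10]],"turn":[[0,0,0],[0,0,0.2],[0,0,0.4],[0,0,0.6],[0,0,0.8],[0,0,1],[0,0,1.2],[0,0,1.25],[0,0,1.25],[0,0,1.25],[0,0,1.25],[0,0,1.25],[0,0,1.25],[0,0,1.25]],"jaw":[255,255,255,255,255,255,255,255,255,255,255,255,255,255]}'
python3 - <<'E'
from h import *
p,d,P=cloud("wrist"); save("w1",p); np.savez("w1",p=p,d=d,P=P)
print(bot.get_state()["joints"])
for t in["lid","sample_box","spoon_rim","green_tin","silver_tin","cream_tin"]:
    for r in bot.outline_of(t,"wrist")[:1]:
        q=P[r["pixels"]&(d>0)]; print(t,round(r["conf"],2),r["bbox"],np.percentile(q,[2,50,98],axis=0).round(3).tolist() if len(q) else None)
        z=np.percentile(q[:,2],90); top=q[(q[:,2]>z-.006)][:,:2].astype(np.float32)
        print("  top",round(z,4),cv2.minAreaRect(top*1000))
E
```

```text
time_s: 2.85
ee_pos: [0.5204, 0.0836, 0.3312]
orientation: [0.706, 0.708, 0.0, -0.0]
contact_force: [-0.9, -0.9, 0.1]
opening: 0.0
finger_force: 0.0
[ 0.06619288 -0.08385049  1.52671592  0.00268804  1.69838637  0.06193191]
lid 0.72 [248.0, 84.6, 77.6, 101.0] [[0.428, 0.064, 0.002], [0.472, 0.12, 0.042], [0.521, 0.177, 0.051]]
  top 0.0496 ((472.5968017578125, 118.66224670410156), (104.22900390625, 72.22732543945312), 67.34919738769531)
sample_box 0.93 [399.7, 157.1, 76.4, 84.4] [[0.648, -0.021, 0.003], [0.691, 0.03, 0.027], [0.725, 0.09, 0.076]]
  top 0.0551 ((688.0686645507812, 38.94927215576172), (126.56318664550781, 76.45573425292969), 85.13282775878906)
spoon_rim 0.9 [402.0, 155.3, 75.2, 89.0] [[0.648, -0.021, 0.003], [0.691, 0.03, 0.027], [0.725, 0.09, 0.076]]
  top 0.0551 ((688.205078125, 38.876216888427734), (126.70204162597656, 76.97895050048828), 84.81835174560547)
green_tin 0.61 [168.3, 1.7, 63.6, 37.0] [[0.351, 0.246, 0.006], [0.383, 0.261, 0.065], [0.402, 0.28, 0.068]]
  top 0.067 ((375.1303405761719, 260.1317138671875), (55.41523361206055, 30.61220359802246), 0.8019782900810242)
silver_tin 0.9 [408.2, 56.0, 60.8, 53.7] [[0.644, 0.16, 0.005], [0.67, 0.188, 0.048], [0.702, 0.216, 0.05]]
  top 0.0491 ((674.428955078125, 188.19320678710938), (63.293914794921875, 60.974002838134766), 0.9730964303016663)
cream_tin 0.82 [463.4, 261.2, 61.3, 55.6] [[0.758, -0.133, 0.006], [0.778, -0.099, 0.068], [0.813, -0.08, 0.071]]
  top 0.0706 ((786.8001098632812, -108.31184387207031), (59.93678283691406, 58.298057556152344), 8.871478080749512)
```

View pics/w1.png

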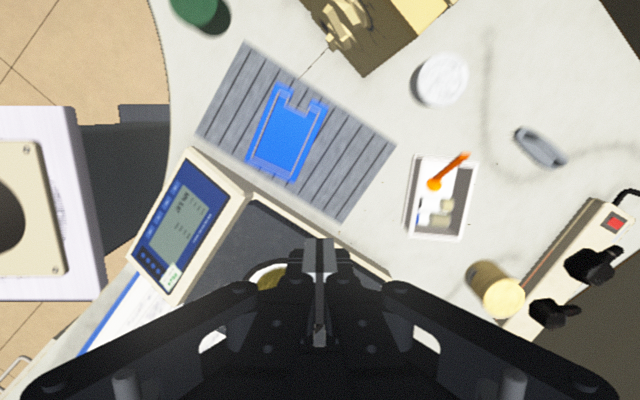

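```bash
python3 - <<'E'
from h import *
w=np.load("w1.npz"); p,d,P=w["p"],w["d"],w["P"]; z=P[...,2]
r=bot.outline_of("lid","wrist")[0]["pixels"]&(d>0)
q=P[r]
for lo,hi in((.034,.046),(.046,.056),(.034,.056)):
    s=q[(q[:,2]>lo)&(q[:,2]<hi)]; print(lo,len(s),cv2.minAreaRect((s[:,:2]*1000).astype(np.float32)), np.median(s[:,2]))
# box rim
r=bot.outline_of("sample_box","wrist")[0]["pixels"]; r=cv2.dilate(r.astype(np.uint8),np.ones((3,3)))>0
s=P[r&(d>0)&(z>.050)&(z<.0585)]; o=p[r&(d>0)&(z>.050)&(z<.0585)].astype(int)
k=(o[:,0]-o[:,2])<50; s=s[k]; print("box",len(s),cv2.minAreaRect((s[:,:2]*1000).astype(np.float32)),np.median(s[:,2]))
# analyser edge
a=P[(d>0)&(z>.055)&(z<.09)&(P[...,0]<.6)&(P[...,0]>.3)&(P[...,1]<.14)&(P[...,1]>-.05)]
u=np.array([.385,.923]); t=a[:,:2]@u; v=a[:,:2]@np.array([.923,-.385])
for x in np.arange(.25,.6,.03):
    m=abs(v-x)<.008
    if m.any(): print("v",x.round(2),"max t analyser",np.percentile(t[m],98).round(3), a[m,2].max().round(3))
c=np.array([.4726,.1187]); print("lid u,v",c@u,c@[.923,-.385])
m=(d>0)&(z<-0.1)&(z>-3); 
T=np.zeros(0)
for y in(.05,.1,.15,.2):
    m=(abs(P[...,1]-y)<.004)&(abs(z)<.01)&(d>0); print("table min x",y,np.percentile(P[m][:,0],1).round(3))
E
```

```text
0.034 3858 ((473.22552490234375, 120.03589630126953), (111.81399536132812, 76.13235473632812), 65.04778289794922) 0.04146179211885337
0.046 623 ((473.2552490234375, 120.03884887695312), (95.94367218017578, 60.082088470458984), 65.0289535522461) 0.05025970992985512
0.034 4481 ((473.22552490234375, 120.03589630126953), (111.81399536132812, 76.13235473632812), 65.04778289794922) 0.04162711750481962
box 1145 ((687.837158203125, 31.95240020751953), (112.81558990478516, 77.45995330810547), 84.85306549072266) 0.05437389783617047
v 0.28 max t analyser 0.115 0.057
v 0.31 max t analyser 0.207 0.072
v 0.34 max t analyser 0.217 0.079
v 0.37 max t analyser 0.212 0.084
v 0.4 max t analyser 0.201 0.084
v 0.43 max t analyser 0.195 0.086
v 0.46 max t analyser 0.19 0.085
v 0.49 max t analyser 0.185 0.061
v 0.55 max t analyser 0.172 0.075
lid u,v 0.2915111 0.39051030000000003
table min x 0.05 0.109
table min x 0.1 0.109
table min x 0.15 0.067
table min x 0.2 0.313
```

```bash
python3 -m inch '{"delta_pos":[[-4,2.6,-4],[-8.1,5.2,-8],[-8.1,5.2,-14],[-8.1,5.2,-20],[-8.1,5.2,-25],[-8.1,5.2,-27],[-8.1,5.2,-27.5],[-8.1,5.2,-27.5]],"turn":[[0,0,-0.18],[0,0,-0.36],[0,0,-0.438],[0,0,-0.438],[0,0,-0.438],[0,0,-0.438],[0,0,-0.438],[0,0,-0.438]],"jaw":[255,255,255,255,255,255,255,255]}'
```

```text
time_s: 4.3
ee_pos: [0.4394, 0.1325, 0.0571]
orientation: [0.844, 0.537, 0.0, 0.0]
contact_force: [-0.1, -0.7, 0.2]
opening: -0.0002
finger_force: 0.0
```

```bash
python3 -m inch '{"delta_pos":[[0,0,-1],[0,0,-1.5],[-0.1,0.05,-1.8],[-0.3,0.15,-2.1],[-0.5,0.25,-2.4],[-0.8,0.4,-2.7],[-1.1,0.5,-3.0],[-1.35,0.6,-3.2],[-1.6,0.75,-3.3],[-2.2,1.0,-3.3],[-3,1.4,-3.0],[-3,1.4,-3.0]],"turn":[[0,0,0],[0,0,0],[0,0,0],[0,0,0],[0,0,0],[0,0,0],[0,0,0],[0,0,0],[0,0,0],[0,0,0],[0,0,0],[0,0,0]],"jaw":[255,255,255,255,255,255,255,255,255,255,255,255]}'
python3 - <<'E'
from h import *
for c in("wrist","scene"):
    p,d,P=cloud(c)
    for r in bot.outline_of("lid",c)[:1]:
        q=P[r["pixels"]&(d>0)]; print(r["conf"],r["bbox"],np.percentile(q,[1,50,99],axis=0).round(3).tolist())
        n=q-q.mean(0); print(np.linalg.svd(n,full_matrices=False)[2][2].round(2))
    if c=="wrist": save("w2",p)
E
```

```text
time_s: 5.8
ee_pos: [0.4084, 0.1472, 0.0266]
orientation: [0.843, 0.537, 0.0, 0.0]
contact_force: [-0.4, 0.0, -0.5]
opening: 0.0003
finger_force: 0.0
0.64 [367.8, 127.7, 165.4, 223.6] [[0.427, 0.091, 0.007], [0.465, 0.146, 0.046], [0.495, 0.184, 0.063]]
[-0.73  0.29  0.62]
0.74 [339.7, 222.9, 42.0, 31.4] [[0.416, 0.083, 0.001], [0.459, 0.15, 0.031], [0.492, 0.185, 0.064]]
[-0.77  0.29  0.57]
```

View pics/w2.png

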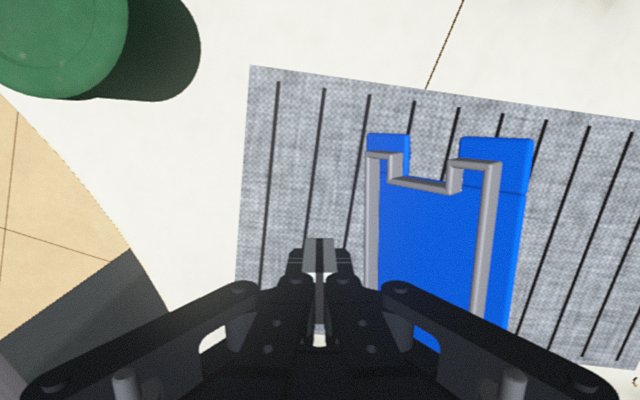

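```bash
python3 -m inch '{"delta_pos":[[-0.5,0.2,4],[0,0,10],[3,-1.4,16],[6,-5,18],[6,-5,18],[6,-5,18]],"turn":[[0,0,0],[0,0,0],[0,0,0],[0,0,0],[0,0,0],[0,0,0]],"jaw":[255,200,150,150,150,150]}'
python3 - <<'E'
from h import *
p,d,P=cloud("wrist"); print(bot.get_state()["opening"])
r=bot.outline_of("lid","wrist")[0]; print(r["conf"],r["bbox"])
q=P[r["pixels"]&(d>0)]
# plane of plate underside: RANSAC
rng=np.random.default_rng(0); best=0
for i in range(1500):
    a=q[rng.choice(len(q),3,False)]; n=np.cross(a[1]-a[0],a[2]-a[0]); l=np.linalg.norm(n)
    if l<1e-6: continue
    n/=l; k=abs((q-a[0])@n)<.0012
    if k.sum()>best: best=k.sum(); B=k
for _ in range(3):
    c=q[B].mean(0); n=np.linalg.svd(q[B]-c,full_matrices=False)[2][2]; n*=np.sign(n[2]); B=abs((q-c)@n)<.0012
print(len(q),B.sum(),"normal",n.round(3),"tilt",np.degrees(np.arccos(n[2])),"azim",np.degrees(np.arctan2(n[1],n[0])))
e1=np.cross([0,0,1],n); e1/=np.linalg.norm(e1); e2=np.cross(n,e1)  # e2 up-slope
s=q[B]-c; rc=cv2.minAreaRect(np.c_[s@e1,s@e2].astype(np.float32)*1000); print(rc)
ctr=c+e1*rc[0][0]/1000+e2*rc[0][1]/1000; print("origin",ctr.round(4),"e1",e1.round(3),"e2",e2.round(3)); 
print("height range",q[:,2].min(),q[:,2].max())
E
```

```text
time_s: 6.75
ee_pos: [0.4682, 0.0967, 0.2054]
orientation: [0.844, 0.537, -0.001, -0.001]
contact_force: [-0.5, -0.6, -0.2]
opening: 0.0352
finger_force: 0.0
0.03499336558666649
0.82 [270.0, 97.4, 58.5, 124.3]
5982 2962 normal [-0.723  0.311  0.617] tilt 51.92335797094101 azim 156.75061345667996
((0.1365203857421875, -7.974918365478516), (112.17390441894531, 83.05934143066406), 0.6363149881362915)
origin [0.4522 0.1295 0.0323] e1 [-0.395 -0.919  0.   ] e2 [ 0.567 -0.243  0.787]
height range -0.0005536233277186886 0.06539018409337333
```

```bash
python3 - <<'E'
from h import *
s=bot.get_state(); p0=np.array(s["ee_pos"]); R0=R.from_quat(s["orientation"])
n=np.array([-.723,.311,.617]); e1=np.array([-.395,-.919,0]); e2=np.array([.567,-.243,.787])
O=np.array([.4536,.1289,.0343]); X,Y,Z=e1,-e2,-n
M=np.c_[-e1,Z,Y]; print("det",np.linalg.det(M)); Rt=R.from_matrix(M/1.0)
print("turn",(Rt*R0.inv()).as_rotvec().round(3))
g=O+Y*(-.008)+Z*(-.0025)
for b in(.12,.08,.03,0): print(b,((g-Y*b-p0)*100).round(2),(g-Y*b).round(3))
E
```

```text
det 1.0003157200000001
turn [0.272 0.604 0.029]
0.12 [ 5.69  0.13 -6.82] [0.524 0.099 0.137]
0.08 [ 3.42  1.1  -9.97] [0.502 0.108 0.105]
0.03 [  0.59   2.32 -13.9 ] [0.473 0.12  0.066]
0 [ -1.12   3.05 -16.26] [0.456 0.128 0.042]
```

```bash
python3 -m inch '{"delta_pos":[[2,0,-2],[4,0,-4],[5.7,0.1,-6.8],[5.7,0.1,-6.8],[3.4,1.1,-10],[2.0,1.7,-12],[0.6,2.3,-13.9],[-0.3,2.7,-15.1],[-1.1,3.05,-16.2],[-1.1,3.05,-16.2],[-1.1,3.05,-16.2]],"turn":[[0.07,0.15,0.007],[0.14,0.3,0.015],[0.21,0.46,0.022],[0.272,0.604,0.029],[0.272,0.604,0.029],[0.272,0.604,0.029],[0.272,0.604,0.029],[0.272,0.604,0.029],[0.272,0.604,0.029],[0.272,0.604,0.029],[0.272,0.604,0.029]],"jaw":[170,170,170,170,170,170,170,170,170,170,170]}'
python3 - <<'E'
from h import *
s=bot.get_state(); print(s["joints"],s["opening"],R.from_quat(s["orientation"]).as_matrix().round(3)[:,2])
p,d,P=cloud("wrist"); save("w3",p)
E
```

```text
time_s: 8.22
ee_pos: [0.4586, 0.1272, 0.045]
orientation: [0.79, 0.52, -0.178, -0.271]
contact_force: [0.2, -0.7, 0.3]
opening: 0.0285
finger_force: 0.0
[-0.01958246  0.55243976  1.47514103  0.2383602   1.73313261  0.35030929] 0.028519149842179847 [-0.563  0.244 -0.789]
```

View pics/w3.png

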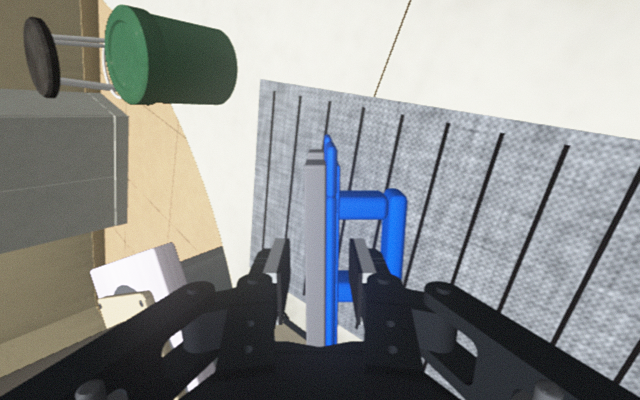

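```bash
python3 -m inch '{"delta_pos":[[-0.2,0.1,-0.2],[-0.2,0.1,-0.2],[-0.2,0.1,-0.2],[-0.2,0.1,-0.2],[-0.2,0.1,-0.2]],"turn":[[0,0,0],[0,0,0],[0,0,0],[0,0,0],[0,0,0]],"jaw":[255,255,255,255,255]}' 40
```

```text
time_s: 8.9
ee_pos: [0.4566, 0.1282, 0.0429]
orientation: [0.79, 0.52, -0.178, -0.271]
contact_force: [2.8, -1.6, 5.3]
opening: 0.012
finger_force: 39.2
```

```bash
python3 -m inch '{"delta_pos":[[0,0,3],[0,0,6],[1,0,9],[2,-0.2,9],[3,-0.4,9],[4,-0.6,9],[5,-0.8,9],[6,-1,9],[7,-1.1,9],[8,-1.2,9],[8.3,-1.3,9],[8.3,-1.3,9],[8.3,-1.3,9],[8.3,-1.3,9],[8.3,-1.3,9]],"turn":[[0,0,0],[0,0,0],[-0.07,-0.16,0],[-0.14,-0.32,0],[-0.21,-0.48,0],[-0.28,-0.64,0],[-0.35,-0.8,0],[-0.42,-0.96,0],[-0.49,-1.12,0],[-0.55,-1.28,0],[-0.62,-1.44,0],[-0.675,-1.57,0],[-0.675,-1.57,0],[-0.675,-1.57,0],[-0.675,-1.57,0]],"jaw":[255,255,255,255,255,255,255,255,255,255,255,255,255,255,255]}'
python3 - <<'E'
from h import *
s=bot.get_state(); print(s["joints"],s["opening"],R.from_quat(s["orientation"]).as_matrix().round(3).tolist())
p,d,P=cloud("wrist"); save("w4",p)
E
```

```text
time_s: 10.78
ee_pos: [0.5377, 0.1161, 0.1362]
orientation: [0.725, 0.477, 0.273, 0.415]
contact_force: [-0.5, 0.2, -1.6]
opening: 0.012
finger_force: 39.8
[ 0.62002804 -0.2346862   2.3889587  -1.33647961  0.86113139  1.91512667] 0.012048421407082788 [[0.395, 0.465, 0.792], [0.919, -0.199, -0.341], [-0.001, 0.863, -0.506]]
```

View pics/w4.png

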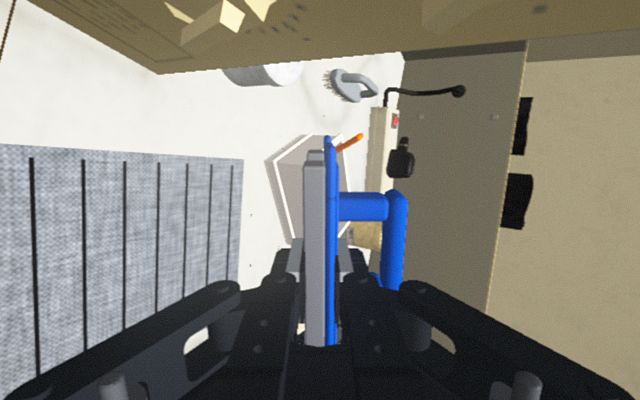

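```bash
python3 -m inch '{"delta_pos":[[0.5,0.5,0],[1,1.5,0],[1,1.5,-3],[1,1.5,-6],[1,1.5,-8],[1,1.5,-9],[1,1.5,-9.6],[1,1.5,-9.6]],"turn":[[0,0,0.16],[0,0,0.316],[0,0,0.316],[0,0,0.316],[0,0,0.316],[0,0,0.316],[0,0,0.316],[0,0,0.316]],"jaw":[255,255,255,255,255,255,255,255]}'
python3 - <<'E'
from h import *
s=bot.get_state(); print(s["joints"],R.from_quat(s["orientation"]).as_matrix().round(3).tolist())
E
```

```text
time_s: 11.82
ee_pos: [0.5512, 0.1383, 0.0923]
orientation: [0.66, 0.599, 0.303, 0.338]
contact_force: [0.6, -0.8, -1.0]
opening: 0.0116
finger_force: 40.5
[ 0.41264983 -0.3342922   2.49716661 -1.336336    0.42272198  1.62928609] [[0.099, 0.586, 0.805], [0.995, -0.053, -0.083], [-0.006, 0.809, -0.588]]
```

```bash
python3 -m inch '{"delta_pos":[[1,0,0],[2,-0.5,0],[2,-0.8,-1],[2,-0.8,-2.5],[2,-0.8,-4],[2,-0.8,-5],[2,-0.8,-5]],"turn":[[0.01,0.1,0],[0.02,0.2,0],[0.02,0.25,0],[0.02,0.25,0],[0.02,0.25,0],[0.02,0.25,0],[0.02,0.25,0]],"jaw":[255,255,255,255,255,255,255]}'
python3 - <<'E'
from h import *
s=bot.get_state(); print(s["joints"],R.from_quat(s["orientation"]).as_matrix().round(3).tolist())
E
```

```text
time_s: 12.7
ee_pos: [0.5692, 0.1295, 0.0398]
orientation: [0.696, 0.634, 0.223, 0.254]
contact_force: [0.6, 0.5, -2.0]
opening: 0.0123
finger_force: 40.5
[ 0.29291334 -0.14666025  2.31443921 -0.68175029  0.40987888  0.94032552] [[0.098, 0.769, 0.632], [0.995, -0.067, -0.072], [-0.012, 0.636, -0.771]]
```

```bash
python3 -m inch '{"delta_pos":[[0,0,-0.3],[0,0,-0.5],[0,0,-0.5],[0,0,-0.5],[0,0,-0.5],[-1.3,0.1,1.1],[-2.6,0.3,2.7],[-5.1,0.6,5.7],[-5.1,0.6,10],[-3,0,16],[-3,0,18],[-3,0,18]],"turn":[[0,0,0],[0,0,0],[0,0,0],[0,0,0],[0,0,0],[0,0,0],[0,0,0],[0,0,0],[0.02,0.18,0],[0.04,0.36,0],[0.07,0.54,0],[0.08,0.688,0]],"jaw":[255,255,215,200,200,200,200,200,200,200,200,200]}'
python3 - <<'E'
from h import *
s=bot.get_state(); print(s["joints"],R.from_quat(s["orientation"]).as_matrix().round(3).tolist())
for c in("wrist","scene"):
    p,d,P=cloud(c)
    for r in bot.outline_of("lid",c)[:1]:
        q=P[r["pixels"]&(d>0)]; print(c,r["conf"],r["bbox"],np.percentile(q,[1,50,99],axis=0).round(3).tolist())
    if c=="wrist": save("w5",p)
E
```

```text
time_s: 14.2
ee_pos: [0.5448, 0.1302, 0.2289]
orientation: [0.74, 0.673, 0.004, -0.001]
contact_force: [0.4, -0.3, -0.1]
opening: 0.0182
finger_force: 0.0
[0.13913138 0.01819387 1.61041948 0.00611937 1.50746095 0.23406695] [[0.095, 0.995, 0.005], [0.995, -0.095, 0.007], [0.007, 0.004, -1.0]]
wrist 0.95 [297.1, 120.1, 64.3, 100.1] [[0.516, 0.077, 0.012], [0.554, 0.134, 0.015], [0.595, 0.186, 0.051]]
scene 0.56 [309.7, 202.8, 49.3, 31.3] [[0.513, 0.076, 0.001], [0.545, 0.137, 0.015], [0.593, 0.185, 0.052]]
```

View pics/w5.png

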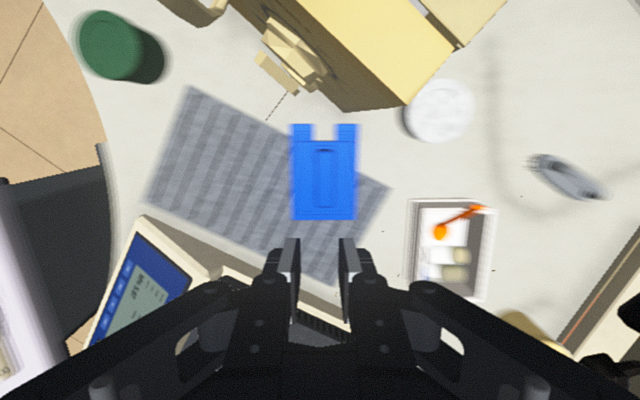

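```bash
python3 -m inch '{"delta_pos":[[3,-1,0],[3,-1,0],[3,-1,0]],"turn":[[0,0,0],[0,0,0],[0,0,0]],"jaw":[120,120,120]}'
cat > fit.py <<'E'
from h import *
def rect(s): return cv2.minAreaRect((s[:,:2]*1000).astype(np.float32))
def boxfit(p,d,P,cam):
    z=P[...,2]; r=bot.outline_of("sample_box",cam)[0]["pixels"]; r=cv2.dilate(r.astype(np.uint8),np.ones((5,5)))>0
    o=p.astype(int); m=r&(d>0)&(z>.052)&(z<.058)&(o[...,0]-o[...,2]<40)&(P[...,0]>.6)
    s=P[m]; print("box",len(s),rect(s),np.median(s[:,2]).round(4))
    # fit rectangle ring model by least squares: distance to rim centreline (104.5 x 68.5)
    from scipy.optimize import least_squares
    def f(v):
        c,sn=np.cos(v[2]),np.sin(v[2]); a=s[:,:2]-v[:2]; x=abs(a@[c,sn]); y=abs(a@[-sn,c])
        qx,qy=x-.05225,y-.03425
        return np.where((qx>0)&(qy>0),np.hypot(qx,qy),np.maximum(qx,qy))*1000
    b=rect(s); a=b[2] if b[1][0]>b[1][1] else b[2]+90
    R_=least_squares(f,[b[0][0]/1000,b[0][1]/1000,np.radians(a)],x_scale=[.01,.01,.1],loss="soft_l1")
    print("ring",R_.x[:2].round(4),np.degrees(R_.x[2]).round(2),"rms",np.sqrt(np.mean(f(R_.x)**2)).round(2)); return R_.x
E
python3 - <<'E'
from fit import *
p,d,P=cloud("wrist"); np.savez("w6",p=p,d=d,P=P); z=P[...,2]
boxfit(p,d,P,"wrist")
r=bot.outline_of("lid","wrist")[0]["pixels"]&(d>0); q=P[r]
for lo,hi in((.008,.022),(.045,.06)):
    s=q[(q[:,2]>lo)&(q[:,2]<hi)]; print("lid",len(s),rect(s),np.median(s[:,2]).round(4))
pl=q[(q[:,2]>.008)&(q[:,2]<.022)]; c=pl.mean(0); print(np.linalg.svd(pl-c,full_matrices=False)[2][2].round(3))
o=p.astype(int); m=(o[...,0]-o[...,2]>80)&(o[...,0]>150)&(o[...,1]<150)&(d>0)&(P[...,0]>.62)&(P[...,0]<.75)&(abs(P[...,1]-.07)<.06)
s=P[m]; print("spoon",len(s)); 
for h in(.03,.04,.05,.055,.06,.07,.08,.09):
    k=abs(s[:,2]-h)<.003
    if k.any(): print(h,s[k].mean(0).round(4))
s=bot.get_state(); print(s["ee_pos"],s["opening"])
for t in["green_tin","silver_tin","cream_tin"]:
    for r in bot.outline_of(t,"wrist")[:1]:
        a=P[r["pixels"]&(d>0)]; a=a[a[:,2]>np.percentile(a[:,2],90)-.004]; print(t,r["conf"],cv2.minEnclosingCircle((a[:,:2]*1000).astype(np.float32)))
E
```

```text
time_s: 14.78
ee_pos: [0.5704, 0.1206, 0.2233]
orientation: [0.74, 0.673, 0.002, -0.001]
contact_force: [-0.8, 0.6, 0.2]
opening: 0.0451
finger_force: 0.0
box 1040 ((688.8472290039062, 42.65190505981445), (91.64063262939453, 76.67494201660156), 84.83010864257812) 0.0545
ring [0.6876 0.0337] 85.06 rms 1.82
lid 5153 ((555.038330078125, 131.21685791015625), (112.31378936767578, 75.94225311279297), 84.52108764648438) 0.0146
lid 1134 ((555.1292114257812, 131.80166625976562), (59.64394760131836, 19.904659271240234), 84.67224884033203) 0.0502
[ 0.001 -0.     1.   ]
spoon 286
0.03 [0.7    0.0701 0.0296]
0.04 [0.6923 0.0699 0.0403]
0.05 [0.6893 0.0738 0.0498]
0.055 [0.6902 0.0768 0.0555]
0.06 [0.6897 0.0794 0.0596]
0.07 [0.691  0.0853 0.0702]
0.08 [0.6908 0.0912 0.0803]
0.09 [0.6921 0.0989 0.091 ]
[0.57070276 0.12063614 0.22327369] 0.044984524352641976
green_tin 0.63 ((374.59014892578125, 273.0688171386719), 29.24285888671875)
cream_tin 0.51 ((759.9039306640625, -102.78618621826172), 4.389467239379883)
```

```bash
python3 -m inch '{"delta_pos":[[-0.8,0.5,-5],[-1.55,1.1,-10],[-1.55,1.1,-15],[-1.55,1.1,-18],[-1.55,1.1,-19.4],[-1.55,1.1,-19.6],[-1.55,1.1,-19.6],[-1.55,1.1,-19.6],[-1.55,1.1,-19.6],[-1.55,1.1,-19.6],[-1.55,1.1,-19.6]],"turn":[[0,0,0],[0,0,0],[0,0,0],[0,0,0],[0,0,0],[0,0,0],[0,0,0],[0,0,0],[0,0,0],[0,0,0],[0,0,0]],"jaw":[120,120,120,120,120,120,120,255,255,255,255]}' 40
python3 - <<'E'
from fit import *
w=np.load("w1.npz"); p,d,P=w["p"],w["d"],w["P"]; z=P[...,2]
from scipy.optimize import least_squares
o=p.astype(int); m=(d>0)&(z>.051)&(z<.0585)&(P[...,0]>.63)&(P[...,0]<.745)&(P[...,1]<.11)&(P[...,1]>-.04)&(o[...,0]-o[...,2]<40)
s=P[m]; print(len(s),rect(s))
def f(v):
    c,sn=np.cos(v[2]),np.sin(v[2]); a=s[:,:2]-v[:2]; x=abs(a@[c,sn]); y=abs(a@[-sn,c]); qx,qy=x-.05225,y-.03425
    return np.where((qx>0)&(qy>0),np.hypot(qx,qy),np.maximum(qx,qy))*1000
r=least_squares(f,[.688,.032,np.radians(85)],x_scale=[.01,.01,.1],loss="soft_l1"); print(r.x[:2],np.degrees(r.x[2]),np.sqrt(np.mean(f(r.x)**2)))
E
```

```text
time_s: 16.45
ee_pos: [0.5571, 0.1314, 0.0282]
orientation: [0.74, 0.673, 0.002, -0.001]
contact_force: [-0.4, -0.7, 6.9]
opening: 0.0194
finger_force: 39.4
1101 ((687.837158203125, 31.95240020751953), (112.81558990478516, 77.45995330810547), 84.85306549072266)
[0.68718737 0.03270988] 84.76434305591448 1.998476942987223
```

```bash
python3 -m inch '{"delta_pos":[[0,0,3],[0,-1,9],[0,-3,15],[1,-6,21],[3,-9,27],[6,-12,33],[10,-17,33],[13.3,-21.5,33],[13.3,-21.5,33],[13.3,-21.5,33],[13.3,-21.5,33],[13.3,-21.5,33]],"turn":[[0,0,0],[0,0,0],[0,0,0],[0,0,0],[0,0,0],[0,0,0],[0,0,0],[0,0,0],[0,0,0],[0,0,0],[0,0,0],[0,0,0]],"jaw":[255,255,255,255,255,255,255,255,255,255,255,255]}'
python3 - <<'E'
from fit import *
s=bot.get_state(); print(s["ee_pos"],s["contact_force"],s["joints"])
p,d,P=cloud("wrist"); np.savez("w7",p=p,d=d,P=P); save("w7",p); z=P[...,2]
boxfit(p,d,P,"wrist")
for r in bot.outline_of("lid","wrist")[:1]: q=P[r["pixels"]&(d>0)]; print(r["conf"],r["bbox"],np.percentile(q,[1,50,99],axis=0).round(4).tolist())
E
```

```text
time_s: 17.95
ee_pos: [0.6885, -0.0824, 0.3575]
orientation: [0.739, 0.673, 0.002, -0.001]
contact_force: [0.4, 0.9, -1.0]
opening: 0.0194
finger_force: 39.9
[ 0.68853164 -0.08237906  0.35754807] [ 0.4003806   0.88034884 -1.04747848] [-0.19512794  0.38348501  0.96496027  0.00417373  1.79320854 -0.10082933]
box 1178 ((688.035400390625, 32.15078353881836), (111.71446228027344, 76.50004577636719), 84.6324691772461) 0.0546
ring [0.6883 0.0316] 84.89 rms 1.99
0.64 [243.3, 135.7, 151.9, 201.1] [[0.6522, -0.1321, 0.3373], [0.6893, -0.0612, 0.3444], [0.7284, -0.0262, 0.3807]]
```

View pics/w7.png

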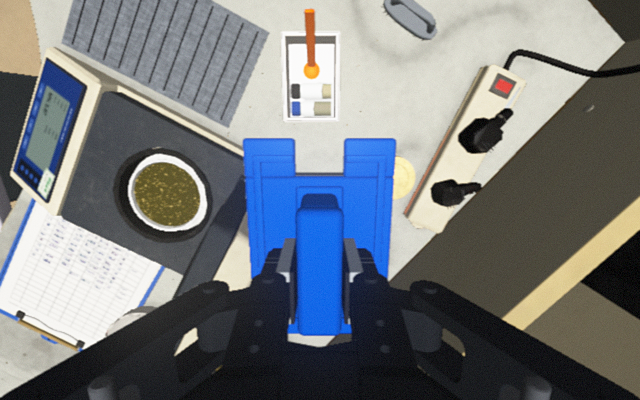

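```bash
python3 - <<'E'
from fit import *
w=np.load("w7.npz"); p,d,P=w["p"],w["d"],w["P"]; z=P[...,2]; o=p.astype(int)
s=bot.get_state(); ee=np.array(s["ee_pos"]); M=R.from_quat(s["orientation"]).as_matrix()
q=P[(o[...,2]-o[...,0]>60)&(d>0)&(z>.337)&(z<.352)]; t=(q-ee)@M*1000
c=t.mean(0); n=np.linalg.svd(t-c,full_matrices=False)[2][2]; print("n tool",n.round(4),"z med",np.median(t[:,2]))
ys=[];
for a in np.arange(-10,52,4):
    k=abs(t[:,0]-a)<2
    if k.sum()>10: ys.append((a,t[k,1].min(),t[k,1].max()))
ys=np.array(ys); print(ys.round(1).tolist())
k=ys[:,0]>0
for j in(1,2): print(np.polyfit(ys[k,0],ys[k,j],1))
xs=[(b,t[abs(t[:,1]-b)<2,0].max().round(1)) for b in list(range(-34,-14,4))+list(range(16,36,4))]; print(xs)
xi=[(b,t[abs(t[:,1]-b)<2,0].max().round(1)) for b in range(-9,10,3)]; print("notch",xi)
print("tool yaw y",np.degrees(np.arctan2(M[1,1],M[0,1])),"x azim",np.degrees(np.arctan2(M[1,0],M[0,0])))
# box edges in world, same method
b=P[(d>0)&(z>.051)&(z<.0585)&(o[...,0]-o[...,2]<40)&(abs(P[...,0]-.688)<.06)&(abs(P[...,1]-.032)<.08)]
u=np.array([np.cos(np.radians(84.75)),np.sin(np.radians(84.75))]); v=np.array([u[1],-u[0]])
bu,bv=(b[:,:2]-[.688,.032])@u*1000,(b[:,:2]-[.688,.032])@v*1000
print([(a,bv[abs(bu-a)<4].min().round(1),bv[abs(bu-a)<4].max().round(1)) for a in range(-48,49,8)])
print([(a,bu[abs(bv-a)<4].min().round(1),bu[abs(bv-a)<4].max().round(1)) for a in range(-32,33,8)])
E
```

```text
n tool [ 0.0055  0.0022 -1.    ] z med 13.574598316032798
[[-10.0, -38.0, 37.4], [-6.0, -37.7, 36.9], [-2.0, -38.4, 37.2], [2.0, -38.2, 37.1], [6.0, -37.7, 37.3], [10.0, -38.1, 37.1], [14.0, -37.8, 36.9], [18.0, -38.3, 37.0], [22.0, -37.7, 37.0], [26.0, -38.3, 37.4], [30.0, -37.9, 37.0], [34.0, -38.3, 36.8], [38.0, -37.8, 36.8], [42.0, -38.5, 37.2], [46.0, -37.9, 37.1], [50.0, -38.2, 37.3]]
[-3.08881951e-03 -3.79751347e+01]
[-3.64571620e-04  3.70899531e+01]
[(-34, np.float64(56.2)), (-30, np.float64(56.1)), (-26, np.float64(56.2)), (-22, np.float64(56.2)), (-18, np.float64(56.2)), (16, np.float64(56.2)), (20, np.float64(56.2)), (24, np.float64(56.2)), (28, np.float64(56.2)), (32, np.float64(56.2))]
notch [(-9, np.float64(37.3)), (-6, np.float64(37.3)), (-3, np.float64(37.3)), (0, np.float64(37.3)), (3, np.float64(37.2)), (6, np.float64(37.3)), (9, np.float64(37.2))]
tool yaw y -5.385820191568576 x azim 84.61421402337352
[(-48, np.float64(-37.0), np.float64(38.1)), (-40, np.float64(-37.9), np.float64(37.9)), (-32, np.float64(-37.9), np.float64(37.8)), (-24, np.float64(-37.7), np.float64(37.7)), (-16, np.float64(-37.3), np.float64(37.5)), (-8, np.float64(-37.1), np.float64(37.4)), (0, np.float64(-38.0), np.float64(37.3)), (8, np.float64(-37.9), np.float64(37.2)), (16, np.float64(-37.7), np.float64(37.1)), (24, np.float64(-37.6), np.float64(38.3)), (32, np.float64(-37.1), np.float64(38.1)), (40, np.float64(-38.1), np.float64(38.1)), (48, np.float64(-38.1), np.float64(37.9))]
[(-32, np.float64(-55.6), np.float64(56.0)), (-24, np.float64(-55.7), np.float64(56.1)), (-16, np.float64(-55.7), np.float64(55.9)), (-8, np.float64(-55.7), np.float64(55.7)), (0, np.float64(-55.7), np.float64(-51.7)), (8, np.float64(-55.7), np.float64(56.0)), (16, np.float64(-55.7), np.float64(55.9)), (24, np.float64(-55.7), np.float64(55.8)), (32, np.float64(-55.7), np.float64(55.8))]
```

```bash
python3 -m inch '{"delta_pos":[[0,4,0],[0,8,-2],[0,11.4,-6],[0,11.4,-12],[0,11.4,-18],[0,11.4,-22],[0,11.4,-23.7],[0,11.4,-23.7],[0,11.4,-23.7]],"turn":[[0,0,0],[0,0,0],[0,0,0.002],[0,0,0.002],[0,0,0.002],[0,0,0.002],[0,0,0.002],[0,0,0.002],[0,0,0.002]],"jaw":[255,255,255,255,255,255,255,255,255]}'
python3 - <<'E'
from h import *
s=bot.get_state(); print(s["ee_pos"],R.from_quat(s["orientation"]).as_matrix().round(4).tolist())
E
```

```text
time_s: 19.23
ee_pos: [0.6907, 0.0302, 0.1228]
orientation: [0.739, 0.673, 0.003, -0.0]
contact_force: [0.5, 0.1, -1.0]
opening: 0.0193
finger_force: 39.9
[0.69070367 0.03016689 0.12276915] [[0.0929, 0.9957, 0.0041], [0.9957, -0.0929, 0.0039], [0.0043, 0.0037, -1.0]]
```

```bash
python3 -m inch '{"delta_pos":[[-0.2,0.2,0],[-0.2,0.2,0],[-0.2,0.2,0],[-0.2,0.2,0]],"turn":[[0,0,0],[0,0,0],[0,0,0],[0,0,0]],"jaw":[255,255,255,255]}'
python3 - <<'E'
from fit import *
s=bot.get_state(); ee=np.array(s["ee_pos"]); M=R.from_quat(s["orientation"]).as_matrix(); print(ee,M[:,2])
p,d,P=cloud("wrist"); z=P[...,2]; o=p.astype(int)
save("w8",p)
q=P[(o[...,2]-o[...,0]>60)&(d>0)&(abs(z-ee[2]+.0136)<.006)]; t=(q-ee)@M*1000
print("lid y",[(t[abs(t[:,0]-a)<2,1].min().round(1),t[abs(t[:,0]-a)<2,1].max().round(1)) for a in(10,30,50)],"end",np.percentile(t[abs(t[:,1]-25)<4,0],99.5))
sp=(o[...,0]-o[...,2]>80)&(o[...,1]<150)&(d>0)&(P[...,0]>.65)&(P[...,0]<.73)&(P[...,1]>.05)&(P[...,1]<.13)
k=P[sp]; u=np.array([np.cos(np.radians(84.75)),np.sin(np.radians(84.75))]); v=np.array([u[1],-u[0]]); b=(k[:,:2]-[.688,.032])
for h in(.06,.07,.08,.09):
    m=abs(k[:,2]-h)<.004
    if m.sum()>3: bb=b[m]@v*1000; print("spoon",h,m.sum(),"lateral",bb.min().round(1),bb.max().round(1),"along",(b[m]@u*1000).mean().round(1))
E
```

```text
time_s: 19.73
ee_pos: [0.6869, 0.0322, 0.1197]
orientation: [0.739, 0.673, 0.001, -0.002]
contact_force: [-0.5, -0.9, -1.2]
opening: 0.0192
finger_force: 39.9
[0.68693304 0.03215923 0.11971504] [-2.18143621e-04  4.02379147e-03 -9.99991881e-01]
lid y [(np.float64(-37.8), np.float64(37.4)), (np.float64(-37.4), np.float64(37.2)), (np.float64(-38.0), np.float64(37.4))] end 55.18432647274261
spoon 0.06 98 lateral -5.2 4.5 along 47.1
spoon 0.07 121 lateral -5.5 4.8 along 53.1
spoon 0.08 153 lateral -5.8 5.1 along 58.9
spoon 0.09 230 lateral -6.0 5.2 along 65.6
```

```bash
python3 - <<'E'
from h import *
E=[]
for i in range(10): E.append(bot.get_state()["ee_pos"]); bot.grab_frame("scene")
E=np.array(E); print(E.round(4).tolist()); print(E.mean(0),E.std(0))
E
```

```text
[[0.6869, 0.0322, 0.1196], [0.6869, 0.0321, 0.1196], [0.6869, 0.0321, 0.1196], [0.6869, 0.0321, 0.1195], [0.6869, 0.0322, 0.1196], [0.6869, 0.0322, 0.1196], [0.6869, 0.0322, 0.1196], [0.6869, 0.0322, 0.1196], [0.6869, 0.0322, 0.1196], [0.6869, 0.0322, 0.1196]]
[0.68691273 0.0321652  0.11957408] [2.23443649e-05 2.42587458e-05 3.90190076e-05]
```

```bash
python3 -m inch '{"delta_pos":[[0.15,0,0],[0.15,0,-1.5],[0.15,0,-3],[0.15,0,-3.5],[0.15,0,-3.5],[0.15,0,-3.8],[0.15,0,-4.1],[0.15,0,-4.3],[0.15,0,-4.3],[0.15,0,-4.3]],"turn":[[0,0,0],[0,0,0],[0,0,0],[0,0,0],[0,0,0],[0,0,0],[0,0,0],[0,0,0],[0,0,0],[0,0,0]],"jaw":[255,255,255,255,255,255,255,255,255,255]}'
```

```text
time_s: 21.52
ee_pos: [0.6885, 0.0322, 0.0768]
orientation: [0.739, 0.673, 0.001, -0.002]
contact_force: [-1.1, -0.2, -2.0]
opening: 0.0188
finger_force: 39.9
```

```bash
python3 -m inch '{"delta_pos":[[0,0,-0.2],[0,0,-0.35],[0,0,-0.45],[0,0,-0.45],[0,0,-0.45]],"turn":[[0,0,0],[0,0,0],[0,0,0],[0,0,0],[0,0,0]],"jaw":[255,255,255,255,255]}'
```

```text
time_s: 22.15
ee_pos: [0.6886, 0.0322, 0.0733]
orientation: [0.739, 0.673, 0.001, -0.001]
contact_force: [-4.2, -0.8, 6.0]
opening: 0.0189
finger_force: 40.8
```

Contact at the expected rim height (6 N up). Release, rise, and look.

```bash
python3 -m inch '{"delta_pos":[[0,0,0.1],[0,0,0.1],[0,0,0.1],[0,0,0.1],[0,0,3],[0,0,8],[0,-3,14],[0,-6,19],[0,-11,26],[0,-11,26],[0,-11,26],[0,-11,26]],"turn":[[0,0,0],[0,0,0],[0,0,0],[0,0,0],[0,0,0],[0,0,0],[0,0,0],[0,0,0],[0,0,0],[0,0,0],[0,0,0],[0,0,0]],"jaw":[200,140,110,110,110,110,110,110,110,110,110,110]}'
python3 - <<'E'
from fit import *
p,d,P=cloud("wrist"); save("w9",p); z=P[...,2]; o=p.astype(int)
r=bot.outline_of("lid","wrist")[0]; q=P[r["pixels"]&(d>0)]; print(r["conf"],r["bbox"])
s=q[(q[:,2]>.050)&(q[:,2]<.068)]; c=s.mean(0); n=np.linalg.svd(s-c,full_matrices=False)[2][2]; print("plate",rect(s),np.median(s[:,2]),n.round(4), np.percentile(s[:,2],[2,98]))
s=q[q[:,2]>.085]; print("bar",rect(s),np.median(s[:,2]))
for t in["green_tin","silver_tin","cream_tin"]:
    for c in("wrist","scene"):
        if c=="scene": p2,d2,P2=cloud(c)
        else: d2,P2=d,P
        for r in bot.outline_of(t,c)[:1]:
            a=P2[r["pixels"]&(d2>0)]; print(t,c,round(r["conf"],2),np.percentile(a,[2,50,98],axis=0).round(3).tolist())
E
```

```text
time_s: 23.65
ee_pos: [0.6881, -0.077, 0.3301]
orientation: [0.739, 0.674, 0.001, -0.003]
contact_force: [-0.6, -0.7, -0.4]
opening: 0.0487
finger_force: 0.0
0.82 [282.4, 29.0, 60.1, 97.7]
plate ((688.4590454101562, 32.130130767822266), (112.14583587646484, 76.48729705810547), 84.7247314453125) 0.059625484843724486 [-0.e+00  4.e-04  1.e+00] [0.05751   0.0621396]
bar ((688.3889770507812, 32.433563232421875), (59.132869720458984, 19.497983932495117), 84.73151397705078) 0.09518571732712366
green_tin scene 0.64 [[0.346, 0.248, 0.004], [0.362, 0.279, 0.064], [0.396, 0.3, 0.068]]
cream_tin wrist 0.81 [[0.759, -0.137, 0.007], [0.785, -0.106, 0.069], [0.815, -0.081, 0.072]]
cream_tin scene 0.84 [[0.756, -0.132, 0.006], [0.771, -0.097, 0.052], [0.808, -0.081, 0.072]]
```

View pics/w9.png

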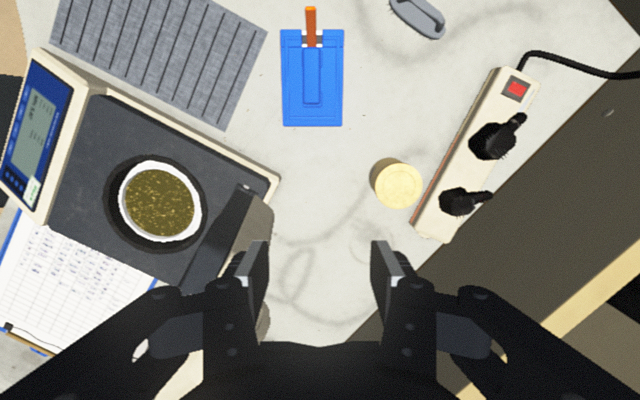

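The picture shows the lid flat on the box at (312,78), handle up, with the spoon in the cut-out at (311,30). The plate is level with its top at 59.6 mm (59 mm expected).

```bash
python3 -c "
from workcell import bot
print(bot.close_job())"
```

```text
the job is handed in; nothing more can be done
None
```

The lid was tipped handle-up and now lies level on the box rim with the spoon in its cut-out; I handed the job in at about 24 s of robot time, with the box, green tin and cream tin where they were (the silver tin was last seen mid-job, unmoved, and is not in the final pictures).

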